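# Fasten the crate lid and level the shelf

## Robot

A 6-joint arm with a two-finger parallel gripper is mounted at the origin on the work surface. World frame = base frame: x ahead of the robot, y to its left, z up, the work surface at z = 0. Lengths are in m, angles in degrees, forces in N, time in s.
With the tool pointing down it reaches from about 0.25 to 0.725 m from the base axis. Payload 9.7 kg.
Tool frame: the origin (TCP) lies midway between the tips of the shut fingers; the grasp point (between the pads) lies 19 mm behind it; z points along the fingers, y is the line along which they close (so a half turn about z gives the same grasp; the last joint's range is limited). The gripper opens to 85 mm and grips with 20 to 120 N. Pads are 22 mm wide; open, the fingers measure 114 mm over their backs; the gripper's body (76 mm by 85 mm) begins 54 mm behind the grasp point. The pads swing forward as they close: fully open they stand 13 mm farther back than shut.
Start: joints at [-76.604, 4.979, 10.078, 95.1, 0, 90], TCP at [0.127, -0.535, 0.231] pointing down, gripper open.
Joint ranges: [-179.16, 179.16], [-48.56, 103.87], [-65.8, 70.77], [-126.05, 130.52], [-82.76, 87.17], [-180, 180]. Speed limits (degrees/s): [127.2, 127.2, 147.25, 180, 180, 180].

## Interface

Orientations are given as a 3x3 rotation matrix whose columns are the frame's x, y, z axes.
In Python, from cell import get_state, eyes, order, models gives the robot as it stands.
- The arm moves only by the tool step_hand, called after "Call:" by a JSON object that holds its "op" and its "data". Schema: {"type":"object","properties":{"plan":{"type":"array","items":{"type":"number"},"minItems":6,"maxItems":60},"jaw":{"type":"number"},"squeeze":{"type":"number"},"only":{"type":"string"},"quiet":{"type":"boolean"},"lines":{"type":"string"}},"required":["plan"],"additionalProperties":false}. plan is one flat list of numbers that holds 1 to 10 rows one after another, with no inner brackets; each row has 6 numbers: dx, dy, dz in m, then a rotation vector rx, ry, rz in degrees; each row is the pose to reach, as a shift and turn from the pose commanded when the call began, along the tool's axes at that moment; what a row does not reach only later rows make up. A row lasts 1/12 s, in which the tool goes at most 0.0417 m and 7.16 degrees, less where a joint would pass 70% of its speed; a pose out of reach is approached as far as the arm can. jaw is the finger opening in m, set as the call begins (left out keeps the last). The fingers move at their own pace and stop on an object; squeeze is the grip in N (left out, the last holds). Time passes only in rows, so rows that do not move let the fingers close. The tool returns the time, the measured TCP pose, the force, the opening and the grip force at its end. only (a regular expression) keeps the lines of the reply that match it, lines (a string "A,B") keeps lines A to B, and quiet returns only ok. Input that does not fit is refused with a message, and nothing moves.
- get_state(): the state, without advancing time (a new reading comes with each control period).
- eyes.grab_frame(name): name is "scene" or "side" or "wrist"; returns a dict with "image" (400x640x3 uint8, red, green, blue), "K" (3x3 intrinsics, pixels), "R" (3x3) and "t" (3): a world point X has camera coordinates R X + t. Camera axes: x right, y down, z forward; pixel columns grow to the right and rows downward; lengths in m; the calibration is good to about 2 mm. A picture is of the moment at which its call begins. There is no depth.
- order.job_done(): hands the job in; it is judged then, once.
Trained networks look in a picture, given as the dict that the camera call returned (one of the last four; its "shot" number tells which), for a name from the list of things; names that differ only in an ending like _2 or _b are one class to them, and where a whole thing is asked for, a point or a joint stands for the part that bears it (a point fixed in the world has none). Each returns a list of dicts, best first, with "confidence" (0 to 1); they miss things now and then, are a little off and sometimes report something else, mostly with a low value. They report only what shows in the picture. A call takes as long as a camera call.
- models.boxes_of(label, picture): "xy" ([column, row] in pixels, amid what is visible of it).
The state is a dict: "time": time; "q": joint angles; "joint_velocities": joint speeds; "tau": joint torques, N m; "ee_pos": TCP position; "tool_rot": TCP orientation; "ft_force": force on the tool from outside, world axes, zero at the start; "wrist_torque": the same for the moment, N m; "grip_width": finger opening in m; "gripper_force": force on a finger pad.
Only numpy, scipy, OpenCV 4.12 (cv2) and the standard library are available. Lean on these libraries where they do the work, as an engineer would, in place of code of your own. Each camera call takes 0.05 s, during which the arm holds its last target. There are 200 camera calls.

## Task

Level the crate shelf: first swing the loose hasp over its staple on the front of the upper crate so that the lid is fastened, then turn the black knob of the screw foot at the side of the crates until the bubble of the spirit level that lies on the lid stands between its two lines. Finish while pressing the spirit level down onto the lid with the fingertips, with a light steady push of about one kilogram, the bubble still between the lines: do not let go at the end. Leave the level lying where it is and leave the egg cup, the tins and the measuring cups undisturbed.

Things in the scene. Friction and masses are not known exactly. Their poses are not given: they have to be found in the camera images.
- crates: two stacked pine crates with a pine lid, 260 deep (x), 300 wide (y), lid top (270 x 310) at 227 mm. Origin: on the floor under the two fixed feet, 120 mm to +y of the stack's middle, halfway along x; x points to its front (hasp side, away from the robot), z up. The screw foot stands 310 mm from the origin along -y; the stack tilts about this x axis as the foot is turned
- hasp_pin (a point): hinge pin of the steel hasp, mid-width at the lid's front (+x) edge, 1 mm below the lid top, 14 mm before the crate's front wall, along the crates' y. Strap 70 long, 32 wide, 3 thick. The staple it drops over is 51 mm below the pin and sticks out 28 mm from the wall, through the strap's slot (37 to 59 from the pin): push the strap home above the staple
- hasp (a joint): angle of the hasp strap (rad): 0 hangs straight down over the staple (fastened), 1.57 sticks straight out to the front, 3.14 points up, more leans back over the lid. It stays where it is left
- knob (a point): centre of the fluted round black knob (40 across, 26 high) on top of the levelling foot's upright screw; its underside is 13 mm above the lid top, its axis 40 mm outside the crates' -y wall. It keeps its height; clockwise seen from above lifts this side of the crates by 4 mm a turn. About 0.15 N m to turn, stays where it is left, more than a turn possible
- level: aluminium spirit level, 230 long (x), 24 wide, 44 high, lying across the lid about along the crates' y; origin under its middle. In the middle of its top a greenish vial with two black lines lies in a recess 64 long; the solid top faces begin 32 mm either side of the middle
- egg_cup: orange ceramic egg cup, 58 high, 48 wide, standing on the lid; origin under its middle
- tin_a: aluminium tin, 45 high, 54 across, standing on the lid; origin under its middle
- tin_b: aluminium tin, 60 high, 62 across, on the lazy susan to the left of the crates; origin under its middle
- tin_c: aluminium tin, 75 high, 70 across, on the lazy susan; origin under its middle
- tin_d: aluminium tin, 60 high, 62 across, on the lazy susan; origin under its middle
- tin_e: aluminium tin, 45 high, 54 across, on the lazy susan; origin under its middle
- cups: nested set of steel measuring cups, 82 across, 52 high, handles 75 long to its -x side, on the floor right of the crates; origin under the middle
- bubble_mid (a point): middle of the pale bubble in the vial, 40 mm above the level's underside. Its x in the level's frame is its place: 0 centred, positive towards the level's +x end. The bubble, 12 long, stands towards the higher end by 0.8 mm per mrad of slope and lies between the two black lines (16 apart inside) within 2 mm of centre. 1 rad of the knob moves it 1.64 mm; it settles in half a second

How it is judged:
By the outcome, as a careful person would: the job done as asked, in the order asked, and still so for the second after the job is handed in, while the arm keeps its last pose, push and grip.
It also fails if it takes over 70 s, if anything falls off the work surface, if the arm or the gripper's body presses on something with over 40 N, if the wrist force passes 120 N, or if a joint passes its speed limit or range.

## Working session

There is one attempt and no reset: what is moved stays moved. The work goes in short steps, Python scripts to look and compute and a tool call to move; the robot and the scene stay as the last step left them, time stands still between calls to the robot, and variables do not carry over. Pictures are saved under pics/ and viewed, at most 10 in all, crops included, and the job is handed in when it is done.

```bash
ls; mkdir -p pics; python3 - <<'E'
from cell import get_state, eyes, models
import cv2,numpy as np
s=get_state();print(s)
ims=[]
for n in("scene","side"):
    p=eyes.grab_frame(n);cv2.imwrite(f"pics/{n}0.png",p["image"][:,:,::-1])
    print(n,p["K"].tolist(),p["R"].round(4).tolist(),p["t"].round(4).tolist())
    for l in["crates","hasp_pin","hasp","knob","level","egg_cup","tin_a","cups","bubble_mid"]:
        print(l,[(np.round(b["xy"],1).tolist(),round(b["confidence"],2)) for b in models.boxes_of(l,p)][:4])
E
```

```text
pics
{'time': 0.0, 'q': array([-7.66020594e+01,  5.00946479e+00,  1.00336198e+01,  9.50998198e+01,
        1.07740297e-03,  9.00002318e+01]), 'joint_velocities': array([-0.04103251,  0.05978112, -0.02708599, -0.00287161, -0.00867878,
        0.04230934]), 'tau': array([-1.08964665e-03, -5.20395613e+01,  4.64799070e+01,  1.65873062e-02,
       -1.29728735e-05,  8.83116940e-06]), 'ee_pos': array([ 0.12739208, -0.53479811,  0.23059129]), 'tool_rot': array([[ 9.72785150e-01,  2.31708801e-01, -2.87707208e-04],
       [ 2.31708978e-01, -9.72784297e-01,  1.28901415e-03],
       [ 1.87988689e-05, -1.32059817e-03, -9.99999128e-01]]), 'ft_force': array([ 0.02421096, -0.15112894, -0.14581651]), 'wrist_torque': array([-0.03733313,  0.04633735,  0.00657559]), 'gripper_force': 0.0, 'grip_width': 0.08538640263402118}
scene [[413.7551733889025, 0.0, 320.64473055190984], [0.0, 413.7551733889025, 202.67206333097056], [0.0, 0.0, 1.0]] [[0.667, 0.745, 0.0094], [0.4786, -0.4187, -0.7718], [-0.5711, 0.5193, -0.6358]] [-0.394, -0.0838, 1.7528]
crates [([284.7, 240.2], 0.97)]
hasp_pin [([282.2, 212.6], 0.76)]
hasp [([309.6, 233.9], 0.58), ([286.1, 234.6], 0.32)]
knob [([230.0, 239.4], 0.93)]
level [([278.9, 195.9], 0.77)]
egg_cup []
tin_a [([262.8, 225.5], 0.96), ([382.4, 178.8], 0.74), ([399.1, 169.3], 0.64), ([357.9, 164.5], 0.58)]
cups [([178.8, 285.3], 0.57)]
bubble_mid []
side [[456.1646423708837, 0.0, 322.6637384282679], [0.0, 456.1646423708837, 203.51036504651873], [0.0, 0.0, 1.0]] [[-0.8679, -0.4964, -0.0183], [-0.3577, 0.6501, -0.6704], [0.3447, -0.5753, -0.7418]] [0.4625, 0.2585, 1.2312]
crates [([343.0, 192.2], 0.73)]
hasp_pin [([340.8, 161.7], 0.85)]
hasp [([301.1, 136.4], 0.55)]
knob [([384.0, 123.6], 0.58)]
level [([355.0, 162.0], 0.83)]
egg_cup [([307.6, 160.3], 0.92)]
tin_a [([251.0, 336.8], 0.94), ([229.0, 379.4], 0.84), ([345.7, 127.5], 0.79), ([296.1, 363.8], 0.68)]
cups [([421.1, 154.6], 0.66)]
bubble_mid []
```

```bash
python3 - <<'E'
import cv2,numpy as np
a=cv2.imread("pics/scene0.png")[140:340,140:440];b=cv2.imread("pics/side0.png")[60:260,220:520]
cv2.imwrite("pics/c0.png",np.hstack([cv2.resize(a,None,fx=1.33*2,fy=2.66)[:,:],])[:600]);cv2.imwrite("pics/c1.png",cv2.resize(b,None,fx=2.66,fy=2.66))
E
```

```text
(no output)
```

View pics/c0.png

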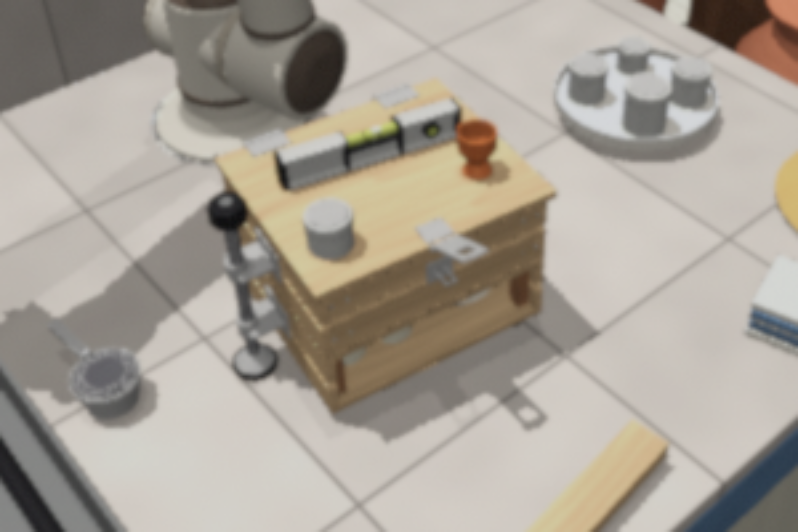

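View pics/c1.png

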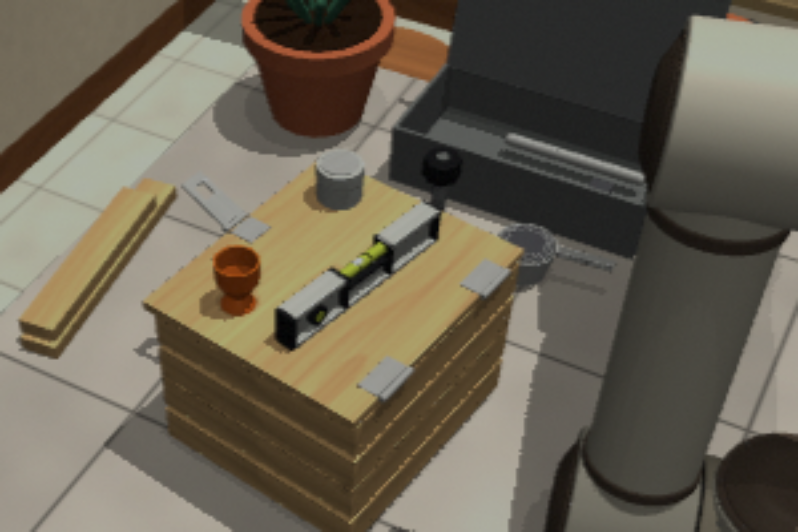

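Scene view: the hasp sticks out to the front, with its tip at crop (470,253). The knob is at (228,212) and the level lies along y at the back of the lid. The egg cup (+y) and tin_a (-y) stand in front of it. The side view agrees. Next I triangulate.

```bash
cat > h.py <<'E'
import numpy as np,cv2
from scipy.optimize import least_squares
C={"scene":(np.array([[413.7551733889025,0,320.64473],[0,413.7551733889025,202.67206],[0,0,1]]),np.array([[0.667,0.745,0.0094],[0.4786,-0.4187,-0.7718],[-0.5711,0.5193,-0.6358]]),np.array([-0.394,-0.0838,1.7528])),
"side":(np.array([[456.16464,0,322.66374],[0,456.16464,203.510365],[0,0,1]]),np.array([[-0.8679,-0.4964,-0.0183],[-0.3577,0.6501,-0.6704],[0.3447,-0.5753,-0.7418]]),np.array([0.4625,0.2585,1.2312]))}
def proj(K,R,t,X): 
    p=K@(R@np.asarray(X)+t); return p[:2]/p[2]
def tri(obs): # list of (K,R,t,uv)
    f=lambda X:np.concatenate([proj(K,R,t,X)-uv for K,R,t,uv in obs])
    r=least_squares(f,[0.5,-.1,.2]); return r.x,np.abs(r.fun).max()
def tri2(a,b): return tri([(*C["scene"],np.array(a)),(*C["side"],np.array(b))])
def ray(K,R,t,uv,z):
    c=-R.T@t; d=R.T@np.linalg.inv(K)@np.array([*uv,1]); return c+d*(z-c[2])/d[2]
E
python3 - <<'E'
from h import *
P={"FR":((317,293),(312,165)),"FL":((553,192),(148,303)),"BL":((435,82),(352,422)),"BR":((220,160),(522,248)),"tip":((470,253),(190,185)),"lev-":((280,160),(428,208)),"lev+":((455,102),(286,318))}
for k,(a,b) in P.items():
    X,e=tri2(np.array(a)/2.66+140,np.array(b)/2.66+[220,60]);print(k,X.round(4),e.round(2))
for k,a,b in(("knob",(230,239.4),(384,123.6)),("pin",(282.2,212.6),(340.8,161.7)),("knobpic",(140+228/2.66,140+211/2.66),(220+441/2.66,60+166/2.66)),("tin_a",(262.8,225.5),(345.7,127.5)),("egg",(140+477/2.66,140+150/2.66),(307.6,160.3)),("level",(278.9,195.9),(355,162)),("cups",(178.8,285.3),(421.1,154.6))):
    X,e=tri2(a,b);print(k,X.round(4),e.round(2))
E
```

```text
FR [ 0.6016 -0.2338  0.218 ] 2.32
FL [0.6445 0.0598 0.2209] 0.49
BL [0.3855 0.1002 0.2203] 0.12
BR [ 0.3388 -0.1996  0.2224] 1.12
tip [ 0.6844 -0.0973  0.2508] 1.27
lev- [ 0.4354 -0.1695  0.2631] 0.04
lev+ [0.4848 0.0496 0.2667] 0.1
knob [ 0.4864 -0.2777  0.213 ] 4.55
pin [ 0.5112 -0.0836  0.2117] 1.88
knobpic [ 0.4585 -0.2546  0.2516] 0.14
tin_a [ 0.5513 -0.1854  0.2478] 1.23
egg [0.5691 0.0096 0.2642] 0.24
level [ 0.4641 -0.0663  0.243 ] 0.16
cups [ 0.3839 -0.4197  0.0234] 1.55
```

```bash
cat >> h.py <<'E'
from scipy.spatial.transform import Rotation as Rn
def R_down(yaw,tilt=0): # tool x along yaw, z down; tilt>0: fingertips lean back (-x)
    c,s=np.cos(np.radians(yaw)),np.sin(np.radians(yaw))
    return np.array([[c,s,0],[s,-c,0],[0,0,-1]])@Rn.from_euler("y",-tilt,degrees=True).as_matrix()
def rel(p,R):
    from cell import get_state
    s=get_state();T=s["tool_rot"]
    print("shift",(T.T@(np.array(p)-s["ee_pos"])).round(4),"rot",np.degrees(Rn.from_matrix(T.T@R).as_rotvec()).round(2),"t",s["time"],"at",s["ee_pos"].round(4),"F",s["ft_force"].round(1))
E
```

Call:
{"op": "step_hand", "data": {"plan": [0.06, -0.042, -0.06, 0, 0, 5, 0.12, -0.084, -0.10, 0, 0, 10, 0.16, -0.12, -0.13, 0, 0, 15, 0.2, -0.14, -0.16, 0, 0, 20, 0.24, -0.17, -0.19, 0, 0, 22.3, 0.28, -0.2, -0.19, 0, 0, 22.3, 0.32, -0.23, -0.19, 0, 0, 22.3, 0.35, -0.25, -0.19, 0, 0, 22.3, 0.38, -0.27, -0.19, 0, 0, 22.3, 0.40, -0.28, -0.19, 0, 0, 22.3], "jaw": 0}}

```text
time: 1.83
ee_pos: [0.3745, -0.2526, 0.4024]
tool_rot: [[0.988, -0.155, 0.001], [-0.155, -0.988, -0.001], [0.001, 0.001, -1.0]]
ft_force: [0.2, -0.5, 0.6]
grip_width: -0.0004
gripper_force: 0.0
```

```bash
python3 -c "
from h import *
rel([.52,-.09,.42],R_down(-8.9))"
```

```text
shift [ 0.1185 -0.1832 -0.0175] rot [ 0.04 -0.07 -0.02] t 1.8333 at [ 0.3745 -0.2526  0.4024] F [ 0.2 -0.5  0.6]
```

Call:
{"op": "step_hand", "data": {"plan": [0.02, -0.036, -0.01, 0, 0, 0, 0.045, -0.07, -0.02, 0, 0, 0, 0.07, -0.105, -0.02, 0, 0, 0, 0.09, -0.14, -0.02, 0, 0, 0, 0.11, -0.17, -0.02, 0, 0, 0, 0.11, -0.17, -0.02, 0, 0, 0, 0.11, -0.17, -0.02, 0, 0, 0]}}

```text
time: 2.42
ee_pos: [0.51, -0.1019, 0.4203]
tool_rot: [[0.988, -0.151, -0.002], [-0.151, -0.988, 0.0], [-0.002, -0.0, -1.0]]
ft_force: [-0.4, 0.5, 0.5]
grip_width: -0.0002
gripper_force: 0.0
```

```bash
python3 - <<'E'
from cell import *
import cv2,numpy as np,pickle
p=eyes.grab_frame("wrist");pickle.dump(p,open("w1.pkl","wb"));cv2.imwrite("pics/w1.png",p["image"][:,:,::-1])
c=-p["R"].T@p["t"];print(c,p["R"].round(3))
for l in["hasp_pin","hasp","knob","level","egg_cup","tin_a","bubble_mid"]:
        print(l,[(np.round(b["xy"],1).tolist(),round(b["confidence"],2)) for b in models.boxes_of(l,p)][:3])
E
```

```text
[ 0.58921994 -0.11384943  0.562392  ] [[-0.151 -0.989  0.   ]
 [-0.939  0.143  0.314]
 [-0.311  0.047 -0.949]]
hasp_pin [([289.8, 161.9], 0.92), ([198.5, 155.1], 0.29)]
hasp [([287.0, 42.3], 0.71)]
knob [([453.0, 203.9], 0.7)]
level []
egg_cup [([198.9, 154.7], 0.8)]
tin_a [([39.8, 215.5], 0.84), ([27.5, 278.2], 0.78), ([75.5, 269.1], 0.77)]
bubble_mid [([38.7, 216.9], 0.66)]
```

View pics/w1.png

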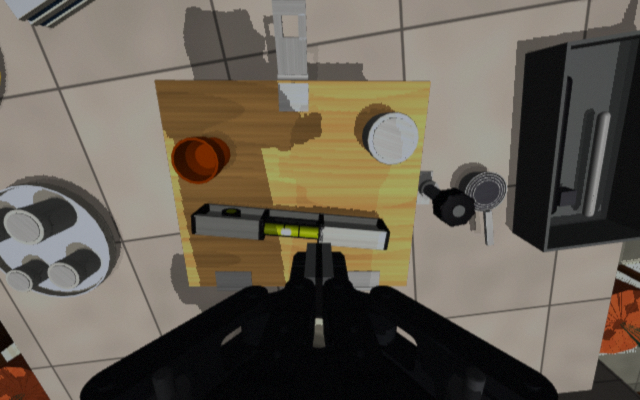

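Wrist view: lid corners at (156,81), (431,81), (407,288), (188,287). The hasp strap runs up from (292,80) past the slot at (290,25), and the knob top is near (457,208). The level's top spans (193,212) to (388,240), with the vial at about (292,230).

```bash
python3 - <<'E'
from h import *
import pickle
p=pickle.load(open("w1.pkl","rb"));a=(p["K"],p["R"],p["t"])
L={k:ray(*a,uv,.227) for k,uv in dict(FL=(156,81),FR=(431,81),BR=(407,288),BL=(188,287)).items()}
for k in L: print(k,L[k].round(4))
m=sum(L.values())/4;ax=(L["FL"]+L["FR"]-L["BL"]-L["BR"]);yaw=np.degrees(np.arctan2(ax[1],ax[0]));ay=L["FL"]+L["BL"]-L["FR"]-L["BR"];print("ctr",m,"yaw",yaw,np.degrees(np.arctan2(-ay[0],ay[1])),np.linalg.norm(ax)/2,np.linalg.norm(ay)/2)
print("pin edge",ray(*a,(292,80),.227))
S=np.array
print("knob tri wrist+scene+side",tri([(*a,S((457,207))),(*C["scene"],S((140+228/2.66,140+208/2.66))),(*C["side"],S((220+441/2.66,60+160/2.66)))]))
print("knob z.266",ray(*a,(458,208),.266))
print("level top ends",ray(*a,(193,216),.271),ray(*a,(388,233),.271))
print("vial",tri([(*a,S((293,230))),(*C["scene"],S((140+372/2.66,140+137/2.66))),(*C["side"],S((220+364/2.66,60+258/2.66)))]),ray(*a,(293,230),.267))
E
```

```text
FL [0.6472 0.0606 0.227 ]
FR [ 0.601  -0.2426  0.227 ]
BR [ 0.3329 -0.2021  0.227 ]
BL [0.3816 0.1054 0.227 ]
ctr [ 0.49067851 -0.06967219  0.227     ] yaw -9.073901184491293 -8.831110470791488 0.27023510740384526 0.30902309027143826
pin edge [ 0.62536707 -0.08950819  0.227     ]
knob tri wrist+scene+side (array([ 0.45986179, -0.25648843,  0.25902829]), np.float64(0.8214156448196661))
knob z.266 [ 0.46113207 -0.25466191  0.266     ]
level top ends [0.49869264 0.04315388 0.271     ] [ 0.44452251 -0.17275304  0.271     ]
vial (array([ 0.46113452, -0.06396891,  0.26190909]), np.float64(1.4298130839281384)) [ 0.46302803 -0.06459295  0.267     ]
```

```bash
python3 -c "
from h import *
rel([.688,-.1005,.29],R_down(-8.9))"
```

```text
shift [ 0.1769 -0.0318  0.132 ] rot [ 0.   -0.05 -0.09] t 2.8167 at [ 0.5082 -0.1042  0.4218] F [-1.3 -0.6  0.2]
```

Call:
{"op": "step_hand", "data": {"plan": [0.037, -0.007, 0.015, 0, 0, 0, 0.075, -0.015, 0.03, 0, 0, 0, 0.11, -0.022, 0.05, 0, 0, 0, 0.145, -0.03, 0.07, 0, 0, 0, 0.177, -0.032, 0.09, 0, 0, 0, 0.177, -0.032, 0.11, 0, 0, 0, 0.177, -0.032, 0.132, 0, 0, 0, 0.177, -0.032, 0.132, 0, 0, 0]}}

```text
time: 3.48
ee_pos: [0.6876, -0.1033, 0.2802]
tool_rot: [[0.989, -0.149, -0.013], [-0.148, -0.989, 0.005], [-0.013, -0.003, -1.0]]
ft_force: [-0.3, -0.2, -0.8]
grip_width: 0.0002
gripper_force: 0.0
```

```bash
python3 - <<'E'
from h import *
from cell import *
rel([.688,-.1005,.29],R_down(-8.9))
p=eyes.grab_frame("side");q=eyes.grab_frame("scene")
cv2.imwrite("pics/b.png",np.vstack([cv2.resize(p["image"][80:230,230:430],None,fx=2,fy=2),cv2.resize(q["image"][120:270,210:410],None,fx=2,fy=2)])[:,:,::-1])
E
```

```text
shift [-0.0001 -0.0028 -0.0097] rot [-0.15  0.75  0.36] t 3.4833 at [ 0.6876 -0.1033  0.2802] F [-0.3 -0.2 -0.8]
```

View pics/b.png

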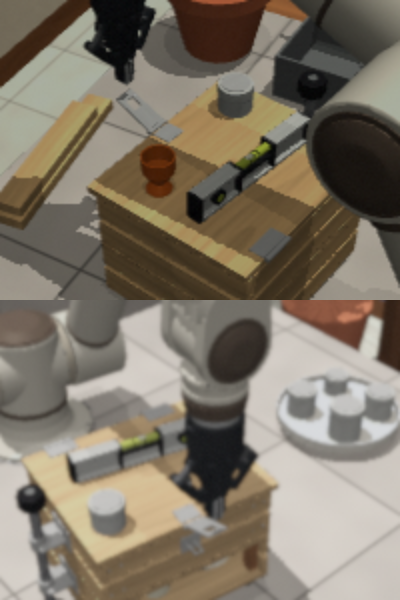

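The fingertips hang just above the strap's outer part, so I press down.

Call:
{"op": "step_hand", "data": {"plan": [0, 0, 0.015, 0, 0, 0, 0, 0, 0.03, 0, 0, 0, 0, 0, 0.045, 0, 0, 0, 0, 0, 0.06, 0, 0, 0, 0, 0, 0.075, 0, 0, 0, 0, 0, 0.085, 0, 0, 0, 0, 0, 0.085, 0, 0, 0]}}

```text
time: 4.17
ee_pos: [0.6879, -0.1028, 0.2071]
tool_rot: [[0.989, -0.148, 0.004], [-0.148, -0.989, 0.002], [0.003, -0.003, -1.0]]
ft_force: [0.9, -0.7, 0.3]
grip_width: -0.0003
gripper_force: 0.0
```

```bash
python3 -c "
from h import *
rel([.672,-.097,.195],R_down(-8.9,10))
rel([.645,-.094,.195],R_down(-8.9,10))"
```

```text
shift [-0.0167 -0.0033  0.0121] rot [ -0.12 -10.19   0.39] t 4.1667 at [ 0.6879 -0.1028  0.2071] F [ 0.9 -0.7  0.3]
shift [-0.0438 -0.0023  0.012 ] rot [ -0.12 -10.19   0.39] t 4.1667 at [ 0.6879 -0.1028  0.2071] F [ 0.9 -0.7  0.3]
```

Call:
{"op": "step_hand", "data": {"plan": [-0.008, -0.002, 0.003, 0, -5, 0, -0.016, -0.002, 0.006, 0, -10, 0, -0.024, -0.002, 0.006, 0, -10, 0, -0.032, -0.002, 0.006, 0, -10, 0, -0.038, -0.002, 0.006, 0, -10, 0, -0.042, -0.002, 0.006, 0, -10, 0, -0.044, -0.002, 0.006, 0, -10, 0, -0.044, -0.002, 0.006, 0, -10, 0]}}

```text
time: 4.83
ee_pos: [0.645, -0.0948, 0.2012]
tool_rot: [[0.975, -0.147, -0.167], [-0.144, -0.989, 0.028], [-0.17, -0.003, -0.986]]
ft_force: [2.2, -1.0, 0.8]
grip_width: 0.0006
gripper_force: 0.7
```

```bash
python3 -c "
from h import *
rel([.640,-.0935,.195],R_down(-8.9,10))"
```

```text
shift [-0.004  -0.0006  0.007 ] rot [-0.11 -0.24  0.49] t 4.8333 at [ 0.645  -0.0948  0.2012] F [ 2.2 -1.   0.8]
```

Call:
{"op": "step_hand", "data": {"plan": [-0.003, 0, 0.001, 0, 0, 0, -0.006, 0, 0.001, 0, 0, 0, -0.006, 0, 0.001, 0, 0, 0, -0.009, 0, 0.002, 0, 0, 0, -0.009, 0, 0.002, 0, 0, 0]}}

```text
time: 5.25
ee_pos: [0.642, -0.0944, 0.2001]
tool_rot: [[0.977, -0.147, -0.154], [-0.144, -0.989, 0.026], [-0.156, -0.003, -0.988]]
ft_force: [36.4, -5.9, 3.5]
grip_width: 0.0002
gripper_force: 18.3
```

Call:
{"op": "step_hand", "data": {"plan": [0.02, 0, 0, 0, 5, 0, 0.04, 0, 0, 0, 9, 0, 0.04, 0, -0.03, 0, 9, 0, 0.04, 0, -0.07, 0, 9, 0, 0.04, 0, -0.11, 0, 9, 0, 0.035, 0.01, -0.15, 0, 9, 0, 0.01, 0.03, -0.17, 0, 9, 0, -0.02, 0.055, -0.17, 0, 9, 0, -0.05, 0.08, -0.17, 0, 9, 0, -0.05, 0.08, -0.17, 0, 9, 0]}}

```text
time: 6.08
ee_pos: [0.6009, -0.1727, 0.3758]
tool_rot: [[0.989, -0.149, -0.016], [-0.149, -0.989, 0.005], [-0.017, -0.002, -1.0]]
ft_force: [-0.5, -0.2, -0.1]
grip_width: -0.0001
gripper_force: 0.0
```

```bash
python3 - <<'E'
from h import *
from cell import *
rel([.461,-.257,.36],R_down(-8.9))
p=eyes.grab_frame("wrist");q=eyes.grab_frame("scene")
cv2.imwrite("pics/c2.png",np.hstack([cv2.resize(p["image"][0:300,100:500],(400,300)),cv2.resize(q["image"][150:300,200:400],None,fx=2,fy=2)])[:,:,::-1])
E
```

```text
shift [-0.1255  0.1042  0.0177] rot [-0.13  0.97  0.33] t 6.0833 at [ 0.6009 -0.1727  0.3758] F [-0.5 -0.2 -0.1]
```

View pics/c2.png

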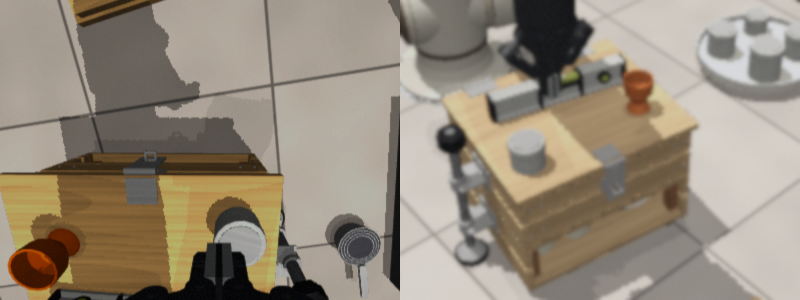

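The hasp now hangs over its staple, fastened. Next I read the bubble from the earlier wrist picture.

```bash
python3 - <<'E'
import cv2,numpy as np,pickle
p=pickle.load(open("w1.pkl","rb"));im=p["image"];print(p["K"])
cv2.imwrite("pics/v1.png",cv2.resize(im[210:250,255:335],None,fx=8,fy=8,interpolation=cv2.INTER_NEAREST)[:,:,::-1])
for r in(229,230,231,232): print(r,[tuple(im[r,c]) if 0 else int(im[r,c].sum()//3) for c in range(262,326)])
print([int(im[230,c,2]) for c in range(262,326)])
E
```

```text
[[276.77271379   0.         318.51338411]
 [  0.         276.77271379 201.89494898]
 [  0.           0.           1.        ]]
229 [11, 17, 52, 72, 75, 75, 76, 77, 75, 74, 77, 74, 74, 74, 78, 109, 112, 109, 111, 127, 145, 149, 140, 147, 148, 145, 143, 138, 122, 101, 88, 83, 86, 81, 81, 77, 42, 30, 72, 77, 76, 72, 73, 70, 69, 68, 69, 66, 65, 63, 61, 60, 62, 59, 59, 55, 36, 25, 43, 60, 97, 133, 151, 158]
230 [5, 18, 56, 68, 68, 69, 70, 69, 69, 73, 73, 71, 74, 74, 81, 114, 119, 117, 125, 147, 158, 164, 162, 164, 163, 162, 161, 158, 148, 120, 102, 101, 100, 100, 97, 90, 46, 46, 87, 90, 89, 85, 87, 83, 84, 81, 80, 80, 77, 78, 76, 72, 74, 74, 71, 66, 41, 31, 67, 76, 133, 157, 159, 159]
231 [5, 13, 52, 62, 63, 64, 63, 64, 65, 62, 64, 60, 66, 69, 73, 111, 115, 117, 128, 158, 165, 169, 167, 168, 166, 167, 166, 167, 162, 132, 115, 112, 112, 112, 110, 105, 50, 60, 103, 103, 105, 102, 103, 100, 98, 100, 98, 94, 95, 91, 91, 87, 87, 84, 85, 82, 49, 33, 72, 99, 142, 160, 159, 159]
232 [10, 12, 39, 54, 54, 57, 55, 57, 59, 60, 57, 60, 59, 61, 64, 87, 109, 111, 126, 162, 165, 168, 165, 168, 168, 169, 167, 168, 165, 134, 115, 112, 115, 110, 112, 109, 52, 65, 110, 115, 115, 114, 114, 117, 114, 113, 112, 109, 110, 108, 110, 106, 103, 103, 100, 93, 59, 32, 71, 112, 128, 157, 158, 160]
[5, 7, 10, 11, 10, 10, 12, 10, 10, 16, 16, 14, 17, 15, 18, 30, 31, 29, 50, 126, 155, 166, 164, 165, 164, 161, 160, 154, 131, 50, 18, 19, 20, 19, 16, 15, 15, 10, 12, 12, 12, 6, 12, 9, 9, 7, 7, 8, 3, 8, 6, 1, 7, 8, 4, 1, 10, 29, 67, 77, 132, 154, 156, 156]
```

View pics/v1.png

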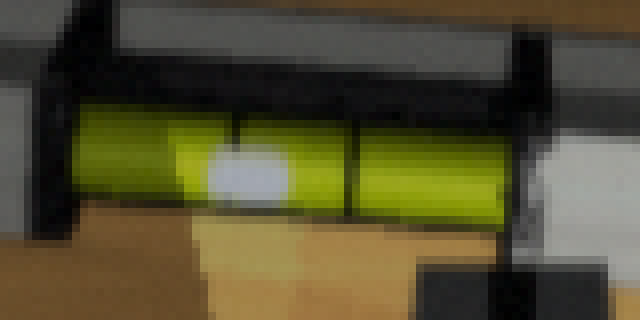

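Bubble centre is at about px 286 and the lines are at 284.4 and 299. That puts the bubble about +6.7 mm (+y high), so the knob needs about 4.1 rad (235°) clockwise.

```bash
python3 -c "
from h import *
from cell import *
s=get_state();print(s['q'].round(1))
rel([.461,-.256,.37],R_down(-8.9))"
```

```text
[-1.590e+01  2.660e+01  5.390e+01  1.182e+02  1.000e-01  1.727e+02]
shift [-0.1269  0.1048  0.0077] rot [-0.17  0.88  0.33] t 6.1833 at [ 0.6023 -0.1713  0.376 ] F [ 0.4 -0.9  0.3]
```

Call:
{"op": "step_hand", "data": {"plan": [-0.013, 0.011, 0, 0, 0, -7, -0.026, 0.022, 0, 0, 0, -14, -0.039, 0.033, 0, 0, 0, -21, -0.052, 0.044, 0, 0, 0, -28, -0.065, 0.055, 0, 0, 0, -35, -0.078, 0.066, 0, 0, 0, -42, -0.091, 0.077, 0, 0, 0, -49, -0.104, 0.087, 0, 0, 0, -56, -0.117, 0.097, 0, 0, 0, -63, -0.127, 0.105, 0.008, 0, 0, -70], "jaw": 0.075}}

```text
time: 7.02
ee_pos: [0.4629, -0.2553, 0.3688]
tool_rot: [[0.47, 0.882, -0.015], [0.882, -0.47, 0.005], [-0.003, -0.016, -1.0]]
ft_force: [0.3, 0.2, 0.8]
grip_width: 0.0749
gripper_force: 0.0
```

Call:
{"op": "step_hand", "data": {"plan": [0, 0, 0, 0, 0, -7, 0, 0, 0, 0, 0, -14, 0, 0, 0, 0, 0, -21, 0, 0, 0, 0, 0, -28, 0, 0, 0, 0, 0, -35, 0, 0, 0, 0, 0, -42, 0, 0, 0, 0, 0, -49, 0, 0, 0, 0, 0, -56, 0, 0, 0, 0, 0, -63, 0, 0, 0, 0, 0, -70]}}

```text
time: 7.85
ee_pos: [0.4638, -0.2547, 0.3675]
tool_rot: [[-0.668, 0.744, -0.017], [0.744, 0.669, 0.006], [0.016, -0.008, -1.0]]
ft_force: [-0.4, 0.1, -0.6]
grip_width: 0.0752
gripper_force: 0.0
```

Call:
{"op": "step_hand", "data": {"plan": [0, 0, 0, 0, 0, -7, 0, 0, 0, 0, 0, -14, 0, 0, 0, 0, 0, -21, 0, 0, 0, 0, 0, -28, 0, 0, 0, 0, 0, -35, 0, 0, 0, 0, 0, -42, 0, 0, 0, 0, 0, -49, 0, 0, 0, 0, 0, -56, 0, 0, 0, 0, 0, -63, 0, 0, 0, 0, 0, -70]}}

```text
time: 8.68
ee_pos: [0.4638, -0.2547, 0.3676]
tool_rot: [[-0.927, -0.374, -0.017], [-0.374, 0.927, 0.006], [0.013, 0.012, -1.0]]
ft_force: [0.3, 1.1, 0.0]
grip_width: 0.0747
gripper_force: 0.0
```

Call:
{"op": "step_hand", "data": {"plan": [0, 0, 0, 0, 0, -7, 0, 0, 0, 0, 0, -14, 0, 0, 0, 0, 0, -21, 0, 0, 0, 0, 0, -28, 0, 0, 0, 0, 0, -35, 0, 0, 0, 0, 0, -42, 0, 0, 0, 0, 0, -49, 0, 0, 0, 0, 0, -56, 0, 0, 0, 0, 0, -56, 0, 0, 0, 0, 0, -56]}}

```text
time: 9.52
ee_pos: [0.4636, -0.2549, 0.3676]
tool_rot: [[-0.218, -0.976, -0.017], [-0.976, 0.218, 0.006], [-0.002, 0.018, -1.0]]
ft_force: [-0.1, -0.1, -0.4]
grip_width: 0.0752
gripper_force: 0.0
```

```bash
python3 - <<'E'
from h import *
from cell import *
s=get_state();print(s['q'].round(1),s["tool_rot"].round(3))
yaw=np.degrees(np.arctan2(s["tool_rot"][1,0],s["tool_rot"][0,0]))
print(yaw);rel([.461,-.256,.237],R_down(yaw))
p=eyes.grab_frame("wrist");a=(p["K"],p["R"],p["t"])
cv2.imwrite("pics/k.png",p["image"][:,:,::-1])
for l in("knob","bubble_mid"): print(l,[(np.round(b["xy"],1).tolist(),round(b["confidence"],2),ray(*a,b["xy"],.262).round(4)) for b in models.boxes_of(l,p)][:3])
E
```

```text
[ -28.7    9.1   30.4  112.3   -0.2 -106.1] [[-0.218 -0.976 -0.017]
 [-0.976  0.218  0.006]
 [-0.002  0.018 -1.   ]]
-102.61425792926123
shift [ 0.0019 -0.      0.1306] rot [1.03 0.13 0.  ] t 9.5167 at [ 0.4636 -0.2549  0.3676] F [-0.1 -0.1 -0.4]
knob [([322.9, 190.0], 0.97, array([ 0.4553, -0.2632,  0.262 ]))]
bubble_mid []
```

View pics/k.png

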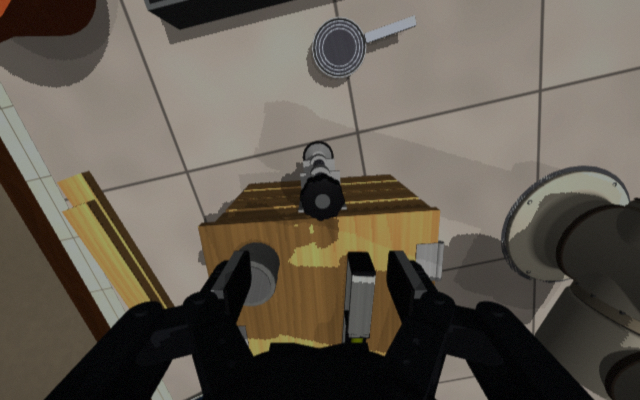

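Knob top centre is at px (322,200), midway between the open fingers. Nothing stands in the fingers' way.

```bash
python3 - <<'E'
from h import *
from cell import *
p=eyes.grab_frame("wrist");a=(p["K"],p["R"],p["t"])
X=ray(*a,(322,200),.266);print(X)
Y=ray(*a,(322,198),.262);print(Y)
rel([(X[0]+.461)/2,(X[1]-.2565)/2,.237],R_down(-102.6))
E
```

```text
[ 0.45781796 -0.25541713  0.266     ]
[ 0.45755768 -0.25605265  0.262     ]
shift [0.0019 0.0014 0.1306] rot [1.02 0.13 0.04] t 9.7167 at [ 0.4634 -0.2552  0.3676] F [0.8 0.6 0.4]
```

Call:
{"op": "step_hand", "data": {"plan": [0.001, 0.001, 0.035, 0.5, 0, 0, 0.002, 0.0015, 0.07, 1, 0, 0, 0.002, 0.0015, 0.1, 1, 0, 0, 0.002, 0.0015, 0.12, 1, 0, 0, 0.002, 0.0015, 0.13, 1, 0, 0, 0.002, 0.0015, 0.13, 1, 0, 0]}}

```text
time: 10.22
ee_pos: [0.4584, -0.2558, 0.2358]
tool_rot: [[-0.216, -0.976, -0.002], [-0.976, 0.216, 0.004], [-0.003, 0.003, -1.0]]
ft_force: [0.3, 1.2, 0.3]
grip_width: 0.0753
gripper_force: 0.0
```

Call:
{"op": "step_hand", "data": {"plan": [0, 0, 0, 0, 0, 0, 0, 0, 0, 0, 0, 0, 0, 0, 0, 0, 0, 0, 0, 0, 0, 0, 0, 0, 0, 0, 0, 0, 0, 0, 0, 0, 0, 0, 0, 0], "jaw": 0.0, "squeeze": 40}}

```text
time: 10.72
ee_pos: [0.4581, -0.2562, 0.2398]
tool_rot: [[-0.216, -0.976, -0.0], [-0.976, 0.216, 0.001], [-0.001, 0.001, -1.0]]
ft_force: [-9.9, 2.7, 8.7]
grip_width: 0.0387
gripper_force: 41.1
```

Call:
{"op": "step_hand", "data": {"plan": [0, 0.001, -0.001, 0, 0, 0, 0, 0.002, -0.002, 0, 0, 0]}}

```text
time: 10.88
ee_pos: [0.4579, -0.2561, 0.24]
tool_rot: [[-0.215, -0.977, 0.002], [-0.977, 0.215, 0.002], [-0.002, -0.001, -1.0]]
ft_force: [9.0, -3.6, -12.5]
grip_width: 0.0387
gripper_force: 41.5
```

Call:
{"op": "step_hand", "data": {"plan": [0, 0, 0, 0, 0, 7, 0, 0, 0, 0, 0, 14, 0, 0, 0, 0, 0, 21, 0, 0, 0, 0, 0, 28, 0, 0, 0, 0, 0, 35, 0, 0, 0, 0, 0, 42, 0, 0, 0, 0, 0, 49, 0, 0, 0, 0, 0, 56, 0, 0, 0, 0, 0, 63, 0, 0, 0, 0, 0, 70]}}

```text
time: 11.72
ee_pos: [0.4569, -0.255, 0.2399]
tool_rot: [[-0.992, -0.126, -0.001], [-0.126, 0.992, 0.004], [0.0, 0.004, -1.0]]
ft_force: [-3.6, 6.9, -2.0]
grip_width: 0.039
gripper_force: 42.7
```

Call:
{"op": "step_hand", "data": {"plan": [0, 0, 0, 0, 0, 7, 0, 0, 0, 0, 0, 14, 0, 0, 0, 0, 0, 21, 0, 0, 0, 0, 0, 28, 0, 0, 0, 0, 0, 35, 0, 0, 0, 0, 0, 42, 0, 0, 0, 0, 0, 49, 0, 0, 0, 0, 0, 56, 0, 0, 0, 0, 0, 63, 0, 0, 0, 0, 0, 70]}}

```text
time: 12.55
ee_pos: [0.4576, -0.2535, 0.2399]
tool_rot: [[-0.459, 0.888, 0.001], [0.888, 0.459, 0.007], [0.006, 0.004, -1.0]]
ft_force: [2.0, 14.4, -2.2]
grip_width: 0.0388
gripper_force: 42.6
```

Call:
{"op": "step_hand", "data": {"plan": [0, 0, 0, 0, 0, 7, 0, 0, 0, 0, 0, 14, 0, 0, 0, 0, 0, 21, 0, 0, 0, 0, 0, 28, 0, 0, 0, 0, 0, 35, 0, 0, 0, 0, 0, 42, 0, 0, 0, 0, 0, 49, 0, 0, 0, 0, 0, 56, 0, 0, 0, 0, 0, 63, 0, 0, 0, 0, 0, 70]}}

```text
time: 13.38
ee_pos: [0.4593, -0.2538, 0.2399]
tool_rot: [[0.677, 0.736, 0.004], [0.736, -0.677, 0.006], [0.008, -0.001, -1.0]]
ft_force: [9.9, 12.2, -6.0]
grip_width: 0.0386
gripper_force: 42.3
```

Call:
{"op": "step_hand", "data": {"plan": [0, 0, 0, 0, 0, 7, 0, 0, 0, 0, 0, 14, 0, 0, 0, 0, 0, 20, 0, 0, 0, 0, 0, 25, 0, 0, 0, 0, 0, 25, 0, 0, 0, 0, 0, 25, 0, 0, 0, 0, 0, 25]}}

```text
time: 13.97
ee_pos: [0.4596, -0.2543, 0.24]
tool_rot: [[0.923, 0.386, 0.005], [0.385, -0.923, 0.005], [0.007, -0.003, -1.0]]
ft_force: [12.3, 10.1, -6.1]
grip_width: 0.0387
gripper_force: 42.3
```

```bash
python3 - <<'E'
from h import *
from cell import *
print(get_state()["q"].round(1))
p=eyes.grab_frame("wrist");q=eyes.grab_frame("side")
for l in("level","bubble_mid"):
  for w in(p,q): print(l,[(np.round(b["xy"],1).tolist(),round(b["confidence"],2)) for b in models.boxes_of(l,w)][:2])
cv2.imwrite("pics/t1.png",p["image"][:,:,::-1])
cv2.imwrite("pics/t1s.png",q["image"][:,:,::-1])
E
```

```text
[-29.2   1.7   7.6  95.8   0.4 128.2]
level [([76.4, 208.8], 0.86)]
level [([356.5, 159.8], 0.59)]
bubble_mid []
bubble_mid []
```

```bash
python3 - <<'E'
import cv2,numpy as np
a=cv2.imread("pics/t1.png")[120:320,0:200];b=cv2.imread("pics/t1s.png")[130:190,310:400]
I=cv2.INTER_NEAREST
cv2.imwrite("pics/t2.png",np.hstack([cv2.resize(a,(400,400),interpolation=I),cv2.resize(b,(400,400),interpolation=I)]))
E
```

```text
(no output)
```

View pics/t2.png

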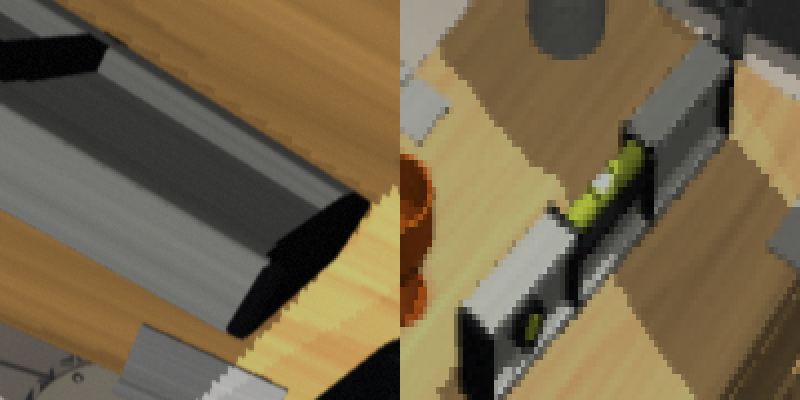

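Side crop: the bubble at (604,184) sits mid-vial, with the vial running from (570,222) to (642,148). So it is nearly centred. I release, rise and go over the level.

Call:
{"op": "step_hand", "data": {"plan": [0, 0, 0, 0, 0, 0, 0, 0, 0, 0, 0, 0, 0, 0, 0, 0, 0, 0, 0, 0, -0.02, 0, 0, 0, 0, 0, -0.05, 0, 0, 0, 0, 0, -0.09, 0, 0, 0, 0, 0, -0.13, 0, 0, -7, 0, 0, -0.15, 0, 0, -14, 0, 0, -0.15, 0, 0, -21, 0, 0, -0.15, 0, 0, -28], "jaw": 0.055}}

```text
time: 15.1
ee_pos: [0.4575, -0.2566, 0.3917]
tool_rot: [[0.631, 0.776, 0.003], [0.776, -0.631, 0.0], [0.002, 0.002, -1.0]]
ft_force: [0.7, -0.6, -0.3]
grip_width: 0.0548
gripper_force: 0.0
```

Call:
{"op": "step_hand", "data": {"plan": [0, 0, 0, 0, 0, -7, 0, 0, 0, 0, 0, -14, 0, 0, 0, 0, 0, -21, 0, 0, 0, 0, 0, -28, 0, 0, 0, 0, 0, -35, 0, 0, 0, 0, 0, -42, 0, 0, 0, 0, 0, -49, 0, 0, 0, 0, 0, -56, 0, 0, 0, 0, 0, -63, 0, 0, 0, 0, 0, -70], "jaw": 0.085}}

```text
time: 15.93
ee_pos: [0.457, -0.2564, 0.3901]
tool_rot: [[-0.513, 0.858, 0.001], [0.858, 0.513, 0.002], [0.001, 0.002, -1.0]]
ft_force: [0.1, -0.9, -0.1]
grip_width: 0.0851
gripper_force: 0.0
```

```bash
python3 -c "
from h import *
from cell import *
print(get_state()['q'].round(1))
rel([.468,-.065,.38],R_down(166))"
```

```text
[-2.930e+01  8.900e+00  3.300e+01  1.141e+02  1.000e-01  2.980e+01]
shift [0.1586 0.1076 0.0104] rot [ 1.000e-01 -2.000e-02 -4.511e+01] t 15.9333 at [ 0.457  -0.2564  0.3901] F [ 0.1 -0.9 -0.1]
```

Call:
{"op": "step_hand", "data": {"plan": [0.03, 0.02, 0, 0, 0, -7, 0.06, 0.04, 0, 0, 0, -14, 0.09, 0.06, 0, 0, 0, -21, 0.12, 0.08, 0, 0, 0, -28, 0.14, 0.1, 0, 0, 0, -35, 0.159, 0.108, 0.01, 0, 0, -42, 0.159, 0.108, 0.01, 0, 0, -45, 0.159, 0.108, 0.01, 0, 0, -45, 0.159, 0.108, 0.01, 0, 0, -45]}}

```text
time: 16.68
ee_pos: [0.4692, -0.0644, 0.3805]
tool_rot: [[-0.968, 0.251, 0.001], [0.251, 0.968, 0.002], [-0.0, 0.002, -1.0]]
ft_force: [0.4, 0.2, 0.1]
grip_width: 0.0853
gripper_force: 0.0
```

```bash
python3 - <<'E'
from h import *
from cell import *
import pickle
p=eyes.grab_frame("wrist");pickle.dump(p,open("w2.pkl","wb"));a=(p["K"],p["R"],p["t"])
cv2.imwrite("pics/l1.png",p["image"][:,:,::-1])
rel([.468,-.065,.29],R_down(166))
for l in("level","bubble_mid"): print(l,[(np.round(b["xy"],1).tolist(),round(b["confidence"],2),ray(*a,b["xy"],.269).round(4)) for b in models.boxes_of(l,p)][:2])
E
```

```text
shift [ 0.0012 -0.0008  0.0905] rot [ 0.12  0.02 -0.59] t 16.7333 at [ 0.4693 -0.0647  0.3805] F [ 0.1  0.5 -0.2]
level [([323.0, 184.9], 0.7, array([ 0.4569, -0.0563,  0.269 ])), ([318.1, 190.9], 0.26, array([ 0.4614, -0.0623,  0.269 ]))]
bubble_mid [([323.9, 155.4], 0.57, array([ 0.4301, -0.0487,  0.269 ]))]
```

View pics/l1.png

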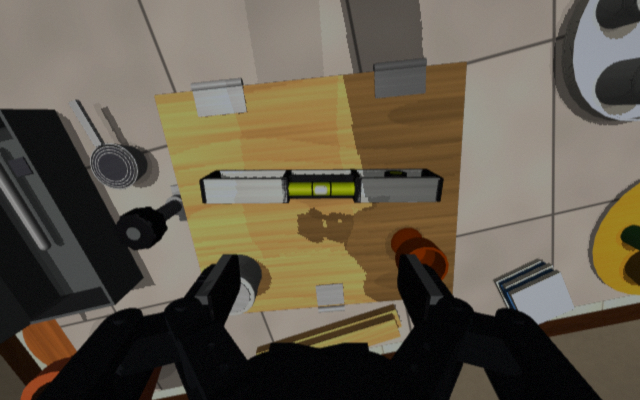

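Level runs px 201 to 441 and its vial 288 to 355. The bubble is at about 321, between the lines. Next come exact numbers.

```bash
python3 - <<'E'
from h import *
import pickle
p=pickle.load(open("w2.pkl","rb"));a=(p["K"],p["R"],p["t"]);im=p["image"].astype(int)
print("cam",-p["R"].T@p["t"])
for r in(188,190): print(r,[(c,*im[r,c,[1,2]]) for c in range(300,343)])
for r in (178,184,186): print([(c,im[r,c].sum()//3) for c in range(284,362,1)][:6])
print("col240",[(r,im[r,240].sum()//3) for r in range(164,208)])
print("col400",[(r,im[r,400].sum()//3) for r in range(164,208)])
for uv in((203,190),(440,189),(288,189),(356,189),(321.5,189)): print(uv,ray(*a,uv,.271).round(4))
E
```

```text
cam [ 0.39110995 -0.04421301  0.52271091]
188 [(300, np.int64(159), np.int64(24)), (301, np.int64(157), np.int64(23)), (302, np.int64(159), np.int64(26)), (303, np.int64(158), np.int64(25)), (304, np.int64(157), np.int64(24)), (305, np.int64(157), np.int64(23)), (306, np.int64(158), np.int64(25)), (307, np.int64(159), np.int64(23)), (308, np.int64(159), np.int64(26)), (309, np.int64(158), np.int64(24)), (310, np.int64(152), np.int64(22)), (311, np.int64(89), np.int64(22)), (312, np.int64(54), np.int64(14)), (313, np.int64(147), np.int64(25)), (314, np.int64(159), np.int64(64)), (315, np.int64(159), np.int64(143)), (316, np.int64(161), np.int64(161)), (317, np.int64(159), np.int64(160)), (318, np.int64(162), np.int64(164)), (319, np.int64(161), np.int64(163)), (320, np.int64(160), np.int64(161)), (321, np.int64(160), np.int64(162)), (322, np.int64(160), np.int64(162)), (323, np.int64(161), np.int64(163)), (324, np.int64(158), np.int64(159)), (325, np.int64(158), np.int64(148)), (326, np.int64(157), np.int64(129)), (327, np.int64(155), np.int64(58)), (328, np.int64(159), np.int64(27)),
[... 3831 characters left out ...]
.int64(95)), (184, np.int64(93)), (185, np.int64(94)), (186, np.int64(91)), (187, np.int64(90)), (188, np.int64(94)), (189, np.int64(92)), (190, np.int64(96)), (191, np.int64(96)), (192, np.int64(96)), (193, np.int64(97)), (194, np.int64(96)), (195, np.int64(95)), (196, np.int64(92)), (197, np.int64(93)), (198, np.int64(92)), (199, np.int64(91)), (200, np.int64(93)), (201, np.int64(89)), (202, np.int64(83)), (203, np.int64(78)), (204, np.int64(78)), (205, np.int64(77)), (206, np.int64(79)), (207, np.int64(78))]
(203, 190) [ 0.4328 -0.1671  0.271 ]
(440, 189) [0.488  0.0497 0.271 ]
(288, 189) [ 0.452  -0.0892  0.271 ]
(356, 189) [ 0.4681 -0.0271  0.271 ]
(321.5, 189) [ 0.4599 -0.0586  0.271 ]
```

Bubble centre is 0.4 mm off the lines' middle, so it's good. Next I place open fingers over the solid faces either side of the vial and descend.

Call:
{"op": "step_hand", "data": {"plan": [0.005, 0.002, 0.03, 0, 0, 0, 0.01, 0.004, 0.06, 0, 0, 0, 0.01, 0.004, 0.085, 0, 0, 0, 0.01, 0.004, 0.1, 0, 0, 0, 0.01, 0.004, 0.11, 0, 0, 0, 0.01, 0.004, 0.11, 0, 0, 0]}}

```text
time: 17.33
ee_pos: [0.4599, -0.0582, 0.2681]
tool_rot: [[-0.968, 0.251, -0.003], [0.251, 0.968, 0.002], [0.003, 0.002, -1.0]]
ft_force: [-0.1, 0.5, -0.7]
grip_width: 0.0849
gripper_force: 0.0
```

Call:
{"op": "step_hand", "data": {"plan": [0, 0, 0.001, 0, 0, 0, 0, 0, 0.002, 0, 0, 0, 0, 0, 0.003, 0, 0, 0, 0, 0, 0.004, 0, 0, 0, 0, 0, 0.004, 0, 0, 0]}}

```text
time: 17.75
ee_pos: [0.4608, -0.0577, 0.2664]
tool_rot: [[-0.968, 0.249, 0.001], [0.249, 0.968, 0.002], [-0.0, 0.002, -1.0]]
ft_force: [0.5, -0.6, 0.4]
grip_width: 0.0851
gripper_force: 0.0
```

Call:
{"op": "step_hand", "data": {"plan": [0, 0, 0.001, 0, 0, 0, 0, 0, 0.002, 0, 0, 0, 0, 0, 0.003, 0, 0, 0, 0, 0, 0.004, 0, 0, 0, 0, 0, 0.004, 0, 0, 0]}}

```text
time: 18.17
ee_pos: [0.4606, -0.0576, 0.2619]
tool_rot: [[-0.968, 0.249, -0.0], [0.249, 0.968, 0.002], [0.001, 0.002, -1.0]]
ft_force: [0.4, -0.8, 0.2]
grip_width: 0.0849
gripper_force: 0.0
```

Call:
{"op": "step_hand", "data": {"plan": [0, 0, 0.001, 0, 0, 0, 0, 0, 0.002, 0, 0, 0, 0, 0, 0.003, 0, 0, 0, 0, 0, 0.003, 0, 0, 0]}}

```text
time: 18.5
ee_pos: [0.4606, -0.0576, 0.2589]
tool_rot: [[-0.968, 0.249, -0.0], [0.249, 0.968, 0.002], [0.001, 0.002, -1.0]]
ft_force: [0.3, -0.8, 0.1]
grip_width: 0.085
gripper_force: 0.0
```

Call:
{"op": "step_hand", "data": {"plan": [0, 0, 0.001, 0, 0, 0, 0, 0, 0.001, 0, 0, 0, 0, 0, 0.001, 0, 0, 0]}}

```text
time: 18.75
ee_pos: [0.4606, -0.0577, 0.2582]
tool_rot: [[-0.968, 0.249, 0.0], [0.249, 0.968, 0.002], [0.0, 0.002, -1.0]]
ft_force: [-1.0, -0.0, 1.4]
grip_width: 0.0852
gripper_force: 0.6
```

Call:
{"op": "step_hand", "data": {"plan": [0, 0, 0.001, 0, 0, 0, 0, 0, 0.001, 0, 0, 0, 0, 0, 0.001, 0, 0, 0]}}

```text
time: 19.0
ee_pos: [0.4607, -0.0577, 0.2581]
tool_rot: [[-0.968, 0.249, 0.002], [0.249, 0.968, 0.002], [-0.001, 0.002, -1.0]]
ft_force: [-2.1, 0.4, 7.3]
grip_width: 0.085
gripper_force: 3.9
```

Call:
{"op": "step_hand", "data": {"plan": [0, 0, 0.0005, 0, 0, 0, 0, 0, 0.0005, 0, 0, 0, 0, 0, 0.0005, 0, 0, 0, 0, 0, 0.0005, 0, 0, 0, 0, 0, 0.0005, 0, 0, 0, 0, 0, 0.0005, 0, 0, 0]}}

```text
time: 19.5
ee_pos: [0.4607, -0.0577, 0.2581]
tool_rot: [[-0.968, 0.249, 0.002], [0.249, 0.968, 0.002], [-0.002, 0.002, -1.0]]
ft_force: [-3.2, 0.6, 11.0]
grip_width: 0.0851
gripper_force: 5.5
```

```bash
python3 - <<'E'
from h import *
from cell import *
p=eyes.grab_frame("wrist")
im=p["image"];s=get_state();print(s["ft_force"],s["ee_pos"])
cv2.imwrite("pics/f1.png",im[:,:,::-1])
q=eyes.grab_frame("side");cv2.imwrite("pics/f2.png",q["image"][:,:,::-1])
g=(im[:,:,1].astype(int)-im[:,:,2]>60);ys,xs=np.nonzero(g);print(np.median(xs),np.median(ys))
a=cv2.resize(im[100:340,160:480],(480,360));c=cv2.resize(q["image"][120:200,300:380],(320,320));c=cv2.copyMakeBorder(c,0,40,0,0,0)
cv2.imwrite("pics/f3.png",np.hstack([a,c])[:,:,::-1])
E
```

```text
[-3.52846719  0.33183676 10.30470654] [ 0.46072131 -0.05773082  0.25809075]
243.0 180.0
```

View pics/f3.png

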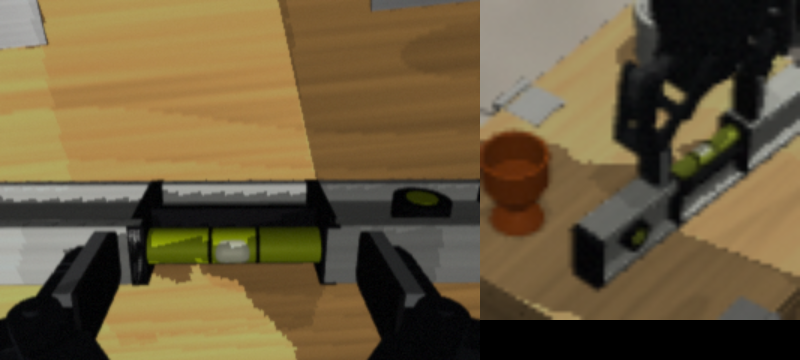

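Both fingertips press on the solid faces with about 10.5 N. The bubble (214–250) lies between the lines (209, 258).

```bash
python3 -c "
from cell import order
print(order.job_done())"
```

```text
the job is handed in; nothing more can be done
None
```

I fastened the hasp, turned the knob until the bubble stood about 0.5 mm from centre, and handed the job in at about 20 s with the fingertips still pressing the level down at about 10.5 N; the verdict was not shown.

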